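# Kit the marking-out tray and run it under the scriber

## Robot

A 6-joint arm with a two-finger parallel gripper is mounted at the origin on the work surface. World frame = base frame: x ahead of the robot, y to its left, z up, the work surface at z = 0. Lengths are in mm, angles in rad, forces in N, time in s.
With the tool pointing down it reaches from about 275 to 1000 mm from the base axis. Payload 8.4 kg.
Tool frame: the origin (TCP) lies midway between the tips of the shut fingers; the grasp point (between the pads) lies 19 mm behind it; z points along the fingers, y is the line along which they close (so a half turn about z gives the same grasp; the last joint's range is limited). The gripper opens to 85 mm and grips with 20 to 120 N. Pads are 22 mm wide; open, the fingers measure 114 mm over their backs; the gripper's body (76 mm by 85 mm) begins 54 mm behind the grasp point. The pads swing forward as they close: fully open they stand 13 mm farther back than shut.
Start: joints at [-1.337, 0.353, 1.633, -0, 1.155, -0.002], TCP at [146.011, -607.708, 231.281] pointing down, gripper open.
Joint ranges: [-2.63, 2.63], [-0.92, 2.1], [0.06, 2.66], [-1.3, 4.44], [0, 2.69], [-3.02, 3.02]. Speed limits (rad/s): [2.22, 2.22, 2.79, 3.14, 3.14, 3.14].

## Interface

Orientations are given as [roll, pitch, yaw] about the fixed x, y, z axes, in that order (R = Rz(yaw) Ry(pitch) Rx(roll)).
In Python, from rig import telemetry, optics, r gives the robot as it stands.
- The arm moves only by the tool play_rows, never from a script. Its arguments are lists of equal length, an entry for each row: "dp": the shift along the tool's x, y, z in units of 40 mm (1.0 is 40 mm), a list of three; "rot": the turn, a rotation vector about the tool's x, y, z in units of 6 degrees (1.0 is 6 degrees), a list of three. In form: {"dp": [[tx, ty, tz], ...], "rot": [[ax, ay, az], ...]}. A call has 1 to 5 rows; each row is the pose to reach, as a shift and turn from the pose commanded when the call began, along the tool's axes at that moment; what a row does not reach only later rows make up. A row lasts 1/12 s, in which the tool goes at most 41.7 mm and 7.16 degrees, less where a joint would pass 70% of its speed; a pose out of reach is approached as far as the arm can. A call with a gripper value outside its range is refused whole. "fingers" is the opening, from 0 (shut) to 1 (fully open), set as the call begins (left out, the last holds). The fingers move at their own pace and stop on an object; "grip_force" is the grip in N (left out, the last holds). Time passes only in rows, so rows that repeat a pose let the fingers close. It gives the time, the measured TCP pose, the force, the opening and the grip force at its end, in the units of the state.
- telemetry.sense(): the state, without advancing time (a new reading comes with each control period).
- optics.grab_frame(name): name is "side" or "top"; returns a dict with "color" (400x640x3 uint8, red, green, blue), "mtx" (3x3 intrinsics, pixels), "R" (3x3) and "t" (3): a world point X has camera coordinates R X + t. Camera axes: x right, y down, z forward; pixel columns grow to the right and rows downward; lengths in mm; the calibration is good to about 2 mm. A picture is of the moment at which its call begins. There is no depth.
- r.sign_off(): hands the job in; it is judged then, once.
The state is a dict: "clock": time; "qpos": joint angles; "qvel": joint speeds; "joint_efforts": joint torques, N m; "eef_pos": TCP position; "tcp_rot": TCP orientation; "contact_force": force on the tool from outside, world axes, zero at the start; "wrist_torque": the same for the moment, N m; "opening": opening from 0.0 (shut) to 1.0 (fully open); "grasp_force": force on a finger pad.
Only numpy, scipy, OpenCV 4.12 (cv2) and the standard library are available. Lean on these libraries where they do the work, as an engineer would, in place of code of your own. Each camera call takes 0.05 s, during which the arm holds its last target. There are 200 camera calls.

## Task

Kit the sliding tray as it is drawn: the T-bar lying flat in the clamp on its outline, its bare end at the rigid stop and held home against it by the sprung jaw, the try square flat in the L outline, and the round weight upright in the circle. Then slide the tray along until the line scribed on the bar's bare end is under the needle's point, and leave everything standing there. Do not shift the other things on the bench.

Things in the scene. Friction and masses are not known exactly. Their poses are not given: they have to be found in the camera images.
- tray: Wooden tray, 270 x 240 x 12 mm. Origin: centre of its underside, its top 12 mm above that (30 mm above the bench). x, y along its edges, z up. It slides only along its own y, 190 mm, against about 4 N of friction, stays where left, and starts within 20 mm of its -y end stop. On its -y half a sheet shows an L for the try square and a circle for the weight; along its +y edge lies the clamp.
- l_spot (a point): On the tray's top, tray coordinates (-85, -55) mm: centre of the drawn L's stock part (18 x 80 mm, along tray y), where the square's origin belongs. The L's blade part, 20 mm wide, leaves it towards +x at its +y end and ends at tray x = 30 mm.
- clamp (a point): Centre line of the clamp, tray coordinates (0, 75) mm, on top of its aluminium slab (6 mm thick, 60 mm wide, along tray x; top 18 mm above the tray's origin). Fixed to the tray at the clamp's MIDDLE setting; stop, slab and jaw together are locked up to 7 mm from it either way along x: not measured, to be felt or seen. A seated bar's origin is over this point plus that unknown shift.
- jaw (a joint): How far the sprung jaw (+x end, 28 mm above the slab) is pushed to +x, m: 0 free, 0.012 bottomed. 4 N starts it, 7 N at the end. At the -x end is a rigid stop, 10 mm above the slab, 16 mm long. Faces are flat and upright. Free gap 132 mm, 8 mm less than the bar: seated reads 0.008. At the middle setting the stop's face is 70 mm to -x and the free jaw's 62 mm to +x of the clamp point.
- circle (a point): Centre of the 64 mm circle drawn on the tray, on its upper surface, at tray coordinates (80, -45) mm.
- knob (a point): Top of the tray's black upright grip post, 16 mm in diameter, 45 mm tall, at tray coordinates (0, -90) mm; for sliding the tray.
- bar: Aluminium inverted-T bar, 0.24 kg. Flat foot 140 x 44 x 8 mm with an upright web 10 mm thick, 100 mm long, rising from the foot's top to 48 mm above the underside. Origin: centre of the foot's underside; x along the length, z up. The web runs along the middle from x = -30 to +70 mm, which leaves a bare end from x = -70 to -30 mm; along that end's middle a line is scribed.
- mark (a point): Middle of the line (36 mm long, along the bar's x) scribed on top of the bar's bare end: bar coordinates (-50, 0, 8) mm.
- square: Try square lying flat, about 0.22 kg: dark wooden stock 18 x 80 x 22 mm tall, steel blade 20 mm wide, 6 mm thick, 106 mm long. Origin: centre of the stock's underside; the stock lies along y, the blade leaves its +x face, at the +y end (blade middle at y = +30 mm, from x = 9 to 115 mm). z up. The stock is much the heavier part.
- blade_end (a point): Middle of the free end of the try square's blade, on its upper side: square coordinates (115, 30, 6) mm.
- weight: Dark steel round weight, about 0.55 kg, 64 mm in diameter, 72 mm tall in all: a disc 26 mm tall with an upright round grip 24 mm in diameter from 26 to 72 mm height. Origin: centre of its underside.
- needle_tip (a point): Point of the fixed scriber needle, which hangs on an arm over the +y part of the track. It stands about 14 mm above the seated bar's foot. Its axes are parallel to the tray's (y along the slide). The post that carries it is 75 mm further to +y, 117 mm tall; the arm spans from it to the needle at 80 to 94 mm above the post's foot (90 to 104 mm above the bench).
- glue: White glue bottle, 48 mm in diameter, 130 mm tall. Origin: centre of its underside. A bystander.
- jar: Amber jar, 60 mm in diameter, 75 mm tall. Origin: centre of its underside. A bystander.
- tape: Yellow ring of a tape spool lying flat, 100 mm across, 20 mm tall. Origin: centre of its underside. A bystander.
- driver: Screwdriver, 180 mm, lying along its x. Origin: underside of its middle. A bystander.
- mug: White mug, 76 mm in diameter, 90 mm tall, handle to its +y. Origin: centre of its underside. A bystander.
- brush: Brush, 170 mm, lying along its x. Origin: underside of its middle. A bystander.
- can: Grey spray can, 56 mm in diameter, 112 mm tall. Origin: centre of its underside. A bystander.
Mind the look-alikes: they are no part of the job. There is more than one size of the square; the job needs the smaller. What is shaped like the weight but turquoise is not meant.

How it is judged (in metres and radians):
On the way:
1. the bar, the square and the weight are all in their drawn places while the scribed line is still more than 40 mm short of the needle (value of joint jaw between 0.006 and 0.01 m and y of bar in the frame of tray between 0.069 and 0.081 m and z of bar in the frame of tray between 0.015 and 0.021 m and angle between the x axis of bar and the x axis of tray, either way round below 0.08 rad and angle between each of bar, square, weight's own z axis and vertical below 0.06 rad and x of mark in the frame of tray between -0.062 and -0.038 m and horizontal distance between square and l_spot below 0.007 m and z of square in the frame of tray between 0.009 and 0.015 m and angle between the x axis of square and the x axis of tray, either way round below 0.1 rad and horizontal distance between weight and circle below 0.007 m and z of weight in the frame of tray between 0.009 and 0.015 m and x of blade_end in the frame of tray between 0.018 and 0.042 m and y of mark in the frame of needle_tip below -0.04 m), for 0.2 s.
At the end, for the whole second after the job is handed in: Bar flat in the clamp, bare end at the stop (jaw pushed back 6 to 10 mm), within 6 mm sideways and 0.08 rad; square flat in its L within 7 mm and 0.1 rad; weight upright within 7 mm of the circle's centre; scribed line within 4 mm of under the needle, still within its length; all at rest (value of joint jaw between 0.006 and 0.01 m and y of bar in the frame of tray between 0.069 and 0.081 m and z of bar in the frame of tray between 0.015 and 0.021 m and angle between the x axis of bar and the x axis of tray, either way round below 0.08 rad and angle between each of bar, square, weight's own z axis and vertical below 0.06 rad and x of mark in the frame of tray between -0.062 and -0.038 m and horizontal distance between square and l_spot below 0.007 m and z of square in the frame of tray between 0.009 and 0.015 m and angle between the x axis of square and the x axis of tray, either way round below 0.1 rad and horizontal distance between weight and circle below 0.007 m and z of weight in the frame of tray between 0.009 and 0.015 m and x of blade_end in the frame of tray between 0.018 and 0.042 m and y of mark in the frame of needle_tip between -0.004 and 0.004 m and x of mark in the frame of needle_tip between -0.014 and 0.014 m and linear speed of each of bar, square, weight, tray below 0.01 m/s); the robot touches nothing.
It fails at once if another thing on the bench is shifted by more than 30 mm (distance of any of glue, jar, tape, driver, mug, brush, can from where it was at the start of the episode above 0.03 m).
It also fails if it takes over 72 s, if anything falls off the work surface, if the arm or the gripper's body presses on something with over 40 N, if the wrist force passes 120 N, or if a joint passes its speed limit or range.

## Working session

There is one attempt and no reset: what is moved stays moved. The work goes in short steps, Python scripts to look and compute and a tool call to move; the robot and the scene stay as the last step left them, time stands still between calls to the robot, and variables do not carry over. Pictures are saved under pics/ and viewed, at most 10 in all, crops included, and the job is handed in when it is done.

Besides the shell and the picture viewer there is one more tool, called as name(argument=value, ...) on one line, values as JSON. play_rows: Moves the arm, as the interface text tells. Its arguments: {"type":"object","properties":{"dp":{"type":"array"},"rot":{"type":"array"},"fingers":{"type":"number"},"grip_force":{"type":"number"}},"required":["dp","rot"]}

```bash
ls; mkdir -p pics
cat > h.py <<'E'
import numpy as np, cv2
from rig import telemetry, optics, r
def grab(n,save=None):
    f=optics.grab_frame(n); 
    if save: cv2.imwrite(save,f["color"][:,:,::-1])
    return f
def ray(f,u,v,z):
    K,R,t=map(np.array,(f["mtx"],f["R"],f["t"])); t=t.reshape(3)
    d=R.T@np.linalg.inv(K)@np.array([u,v,1.]); c=-R.T@t
    return c+d*(z-c[2])/d[2]
def proj(f,X):
    p=np.array(f["mtx"])@(np.array(f["R"])@np.array(X,float)+np.array(f["t"]).reshape(3)); return p[:2]/p[2]
E
python3 - <<'E'
from h import *
import pickle
for n in("top","side"):
    f=grab(n,f"pics/{n}0.png"); pickle.dump(f,open(n+"0.pkl","wb"))
    print(n,np.round(f["mtx"],1).tolist(),(-np.array(f["R"]).T@np.array(f["t"]).reshape(3)).round(0))
print(telemetry.sense())
E
```

```text
pics
top [[427.7, 0.0, 318.4], [0.0, 427.7, 195.5], [0.0, 0.0, 1.0]] [ 374.   -8. 1246.]
side [[389.2, 0.0, 316.7], [0.0, 389.2, 198.3], [0.0, 0.0, 1.0]] [ -76.  590. 1036.]
{'clock': 0.1, 'qpos': array([-1.33743231e+00,  3.53557137e-01,  1.63404271e+00, -1.24036461e-06,
        1.15522506e+00, -2.34227550e-03]), 'qvel': array([-0.00135658, -0.00021997, -0.00119565, -0.00064628, -0.00146784,
        0.00057954]), 'joint_efforts': array([-6.93468082e-04, -6.06356049e+01, -3.42820501e+01, -3.90086871e-05,
        4.09033557e-03,  4.01820034e-05]), 'eef_pos': array([ 145.8926662 , -607.29720533,  230.65764577]), 'tcp_rot': array([-3.14036039e+00, -1.75211830e-06,  2.35706790e-01]), 'contact_force': array([-0.06662695,  0.46923286, -0.08187658]), 'wrist_torque': array([0.00855942, 0.04472637, 0.00644575]), 'grasp_force': 0.0, 'opening': 0.9997605845051991}
```

View pics/top0.png

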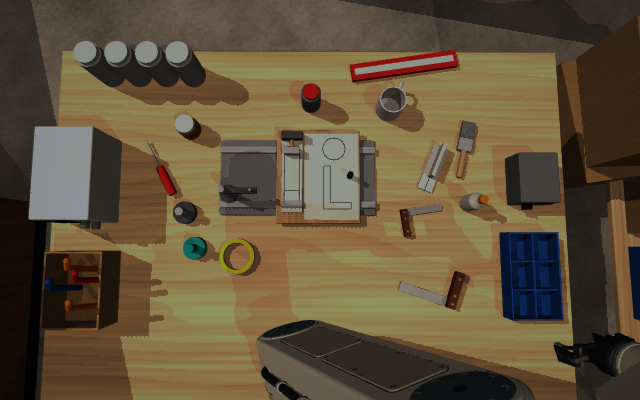

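View pics/side0.png

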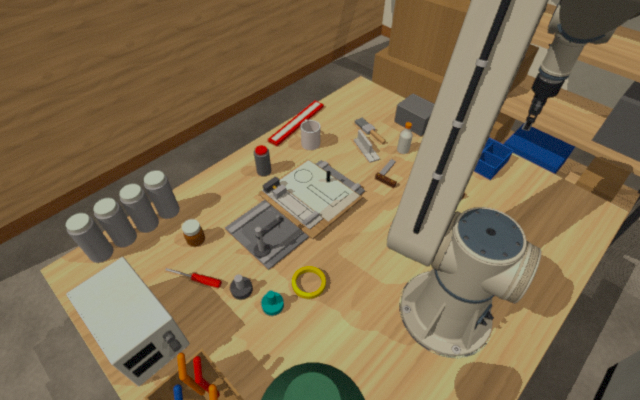

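The top view shows the candidates:
- **Squares:** small one at (418,218), large one at (435,290).
- **Weights:** dark one at (184,212), turquoise one at (195,247).
- **T-bar:** at (433,167).
- **Tray:** at (320,180), with the jaw at (291,135), the stop at (290,208), the needle at about (255,190) and the knob at (350,175).

I choose the small square, the dark weight and the T-bar. Next is a close crop to check them.

Run:
```python
import cv2,numpy as np,pickle
f=pickle.load(open("top0.pkl","rb"));c=f["color"][:,:,::-1]
g=np.clip(c.astype(float)*1.5,0,255).astype(np.uint8)
def crop(x,y,w,h,s):return cv2.resize(g[y:y+h,x:x+w],None,fx=s,fy=s,interpolation=cv2.INTER_CUBIC)
A=crop(215,125,170,110,800/170)[:517]
A=cv2.resize(crop(270,120,100,110,4),(400,440))
B=crop(392,135,60,110,4)   # bar + square 240x440
C=crop(165,195,40,110,4)   # 160
cv2.imwrite("pics/c1.png",np.hstack([A,B,C]))
```

```text
(no output)
```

View pics/c1.png

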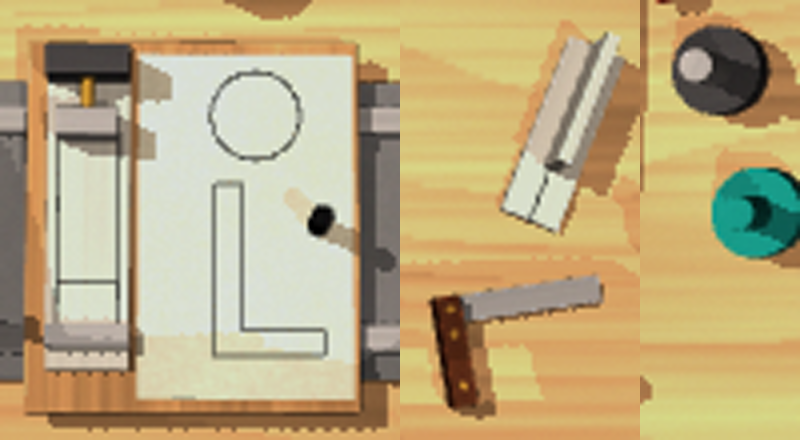

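The crops confirm the choices:
- **Small square:** brown stock at about (406,222), blade end at (442,207).
- **Bar:** bare end at about (524,190) in the crop, towards the bottom.
- **Weight:** dark, grip top at about (178,210).
- **Tray:** nearly square to the axes.

Next I measure.

Run:
```python
from h import *
import pickle
f=pickle.load(open("top0.pkl","rb"));c=f["color"]
S=4
def up(x,y,w,h): return cv2.resize(c[y:y+h,x:x+w],None,fx=S,fy=S,interpolation=cv2.INTER_CUBIC)
def px(p,x,y): return np.array([x+(p[0]+.5)/S-.5,y+(p[1]+.5)/S-.5])
# sheet drawings
g=cv2.cvtColor(up(305,132,54,90),cv2.COLOR_RGB2GRAY)
m=cv2.adaptiveThreshold(g,255,cv2.ADAPTIVE_THRESH_MEAN_C,cv2.THRESH_BINARY_INV,41,12)
cs,_=cv2.findContours(m,cv2.RETR_EXTERNAL,cv2.CHAIN_APPROX_NONE)
for k in cs:
    if cv2.contourArea(k)>1000:
        (cx,cy),R=cv2.minEnclosingCircle(k); M=cv2.moments(k)
        print("draw",cv2.contourArea(k),ray(f,*px((cx,cy),305,132),30).round(1),R/S*2.843)
        ap=cv2.approxPolyDP(k,10,True)[:,0]
        if len(ap)<9: print([ray(f,*px(p,305,132),30).round(1)[:2].tolist() for p in ap])
# square stock: brown/reddish dark
def comp(x,y,w,h,fn,z,name):
    u=up(x,y,w,h); hsv=cv2.cvtColor(u,cv2.COLOR_RGB2HSV); m=fn(u.astype(int),hsv).astype(np.uint8)*255
    m=cv2.morphologyEx(m,cv2.MORPH_OPEN,np.ones((5,5)))
    cs,_=cv2.findContours(m,cv2.RETR_EXTERNAL,cv2.CHAIN_APPROX_NONE); k=max(cs,key=cv2.contourArea)
    rc=cv2.minAreaRect(k); b=cv2.boxPoints(rc)
    print(name,cv2.contourArea(k)/16,"ctr",px(rc[0],x,y).round(1),ray(f,*px(rc[0],x,y),z).round(1),[ray(f,*px(p,x,y),z)[:2].round(0).tolist() for p in b]); return m
print(c[215,404],c[225,407],c[210,430],c[225,415],c[185,425],c[150,437],c[160,432],c[215,186],c[210,178],c[180,360],c[222,430])
m1=comp(395,200,55,45,lambda u,h:(h[...,1]>110)&(u[...,0]<110)&(u[...,0]>u[...,2]+25),22,"stock")
m2=comp(395,200,55,45,lambda u,h:(h[...,1]<60)&(u[...,0]>75),6,"blade")
m3=comp(410,138,45,60,lambda u,h:(h[...,1]<75)&(u[...,0]>60),8,"bar")
m4=comp(168,196,35,35,lambda u,h:(u.max(2)<75),26,"disc")
m5=comp(168,196,20,30,lambda u,h:(h[...,1]<60)&(u[...,0]>85),72,"griptop")
def pad(m): return cv2.copyMakeBorder(m,0,240-m.shape[0],0,225-m.shape[1],cv2.BORDER_CONSTANT,value=90)
cv2.imwrite("pics/m.png",np.hstack([pad(m[:240]) for m in(m1,m2,m3)]+[pad(m4)[:,:125]]))
```

```text
draw 1058.5 [430.1 -73.6  30. ] 62.927544429779054
[[431.6, -10.7], [428.0, -136.5]]
draw 8544.0 [525.6 -74.4  30. ] 73.58792681503296
[[591.4, -38.7], [463.6, -34.1], [462.2, -112.6], [485.1, -114.9], [485.8, -57.7], [588.5, -58.1]]
draw 6862.5 [638.6 -66.2  30. ] 34.37701376247406
[[671.5, -53.3], [653.0, -34.4], [625.0, -34.4], [606.0, -54.6], [606.0, -79.1], [627.3, -98.8], [651.6, -98.9], [671.5, -78.7]]
[51 24 12] [58 27 13] [107 100  95] [145 136  84] [138 142 128] [134 124 110] [138 128 113] [30 28 27] [130 121 114] [48 45 44] [144 109  69]
stock 233.46875 ctr [408.  223.7] [ 421.7 -279.5   22. ] [[464.0, -258.0], [469.0, -289.0], [379.0, -301.0], [375.0, -270.0]]
blade 196.9375 ctr [424.6 209.1] [ 464.8 -332.7    6. ] [[468.0, -282.0], [482.0, -381.0], [462.0, -383.0], [448.0, -285.0]]
bar 707.03125 ctr [432.9 165.9] [ 591.9 -360.1    8. ] [[529.0, -310.0], [673.0, -368.0], [656.0, -411.0], [512.0, -352.0]]
disc 361.75 ctr [185.  212.4] [453.8 356.7  26. ] [[485.0, 392.0], [485.0, 323.0], [423.0, 321.0], [423.0, 390.0]]
griptop 48.4375 ctr [178.2 210.8] [455.2 361.5  72. ] [[466.0, 372.0], [466.0, 351.0], [445.0, 351.0], [445.0, 372.0]]
```

View pics/m.png

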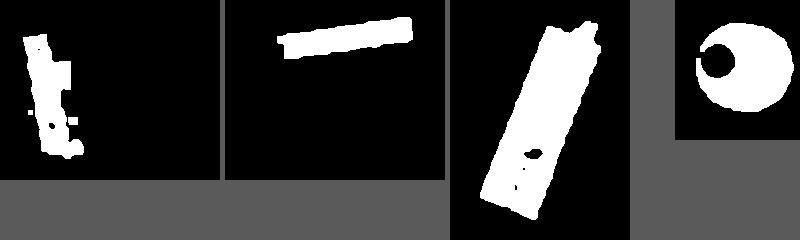

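The mask picture shows clean blade, bar and disc outlines; the stock mask takes in some shadow, so I'll use the blade for the square. Next is the clamp shift and the first moves.

```bash
cat >> h.py <<'E'
def plan(*tg,start=None):
    """targets (x,y,z,yaw): prints call-sized dp/rot from the start pose (tool pointing down)"""
    if start is None:
        s=telemetry.sense(); start=(*s["eef_pos"],s["tcp_rot"][2])
    p=np.array(start,float)
    for t in tg:
        t=np.array(t,float); d=t-p; d[3]=(d[3]+np.pi)%(2*np.pi)-np.pi
        n=max(1,int(np.ceil(max(np.linalg.norm(d[:3])/200,abs(np.degrees(d[3]))/35))))
        for i in range(n):
            e=d/n; c,s=np.cos(p[3]),np.sin(p[3])
            dp=np.array([c*e[0]+s*e[1],s*e[0]-c*e[1],-e[2]])/40
            print("dp",dp.round(3).tolist(),"rz",round(-np.degrees(e[3])/6,3),"rows>=",round(max(np.linalg.norm(e[:3])/41.7,abs(np.degrees(e[3]))/7.16),1)); p=p+e
        print("  ->",t.round(3).tolist())
E
python3 - <<'E'
from h import *
import pickle
f=pickle.load(open("top0.pkl","rb"))
A=lambda u,v:(270+(u+.5)/4-.5,120+(v+.5)/4-.5)
B=lambda u,v:(392+(u-400+.5)/4-.5,135+(v+.5)/4-.5)
for n,q,z in(("outline x-30",A(88,281),36),("stop in edge",A(88,323),46),("stop out edge",A(88,347),46),("jaw out",A(82,106),64),("jaw in",A(82,132),64),("outline L",A(58,200),36),("outline R",A(119,200),36),("knob",A(322,213),75)): print(n,ray(f,*q,z).round(1))
for q in((432,297),(462,293),(450,408),(480,404)): print("stock",ray(f,*B(*q),22).round(1))
plan((594,-360,130,-.384),(594,-360,12,-.384))
E
```

```text
outline x-30 [517.3  53.4  36. ]
stop in edge [486.4  52.8  46. ]
stop out edge [469.4  52.7  46. ]
jaw out [637.8  57.   64. ]
jaw in [619.3  56.8  64. ]
outline L [575.6  75.2  36. ]
outline R [575.7  31.6  36. ]
knob [ 560.3 -110.2   75. ]
stock [ 464.3 -256.4   22. ]
stock [ 467.1 -278.1   22. ]
stock [ 384.8 -267.7   22. ]
stock [ 387.7 -289.2   22. ]
dp [4.112, -1.132, 0.839] rz 1.973 rows>= 4.2
dp [3.793, -1.951, 0.839] rz 1.973 rows>= 4.2
dp [3.312, -2.688, 0.839] rz 1.973 rows>= 4.2
  -> [594.0, -360.0, 130.0, -0.384]
dp [0.0, -0.0, 2.95] rz -0.0 rows>= 2.8
  -> [594.0, -360.0, 12.0, -0.384]
```

play_rows(dp=[[4.112, -1.132, 0.43], [4.112, -1.132, 0.43], [4.112, -1.132, 0.43], [4.112, -1.132, 0.43], [4.112, -1.132, 0.43]], rot=[[0, 0, 1.973], [0, 0, 1.973], [0, 0, 1.973], [0, 0, 1.973], [0, 0, 1.973]], fingers=0.5, grip_force=60)

```text
clock: 0.52
eef_pos: [299.6, -521.8, 213.0]
tcp_rot: [-3.139, -0.001, 0.032]
contact_force: [-0.6, 0.1, 0.3]
opening: 0.503
grasp_force: 0.0
```

play_rows(dp=[[3.793, -1.951, 0.43], [3.793, -1.951, 0.43], [3.793, -1.951, 0.43], [3.793, -1.951, 0.43], [3.793, -1.951, 0.43]], rot=[[0, 0, 1.973], [0, 0, 1.973], [0, 0, 1.973], [0, 0, 1.973], [0, 0, 1.973]])

```text
clock: 0.93
eef_pos: [449.0, -439.7, 196.0]
tcp_rot: [-3.14, -0.001, -0.174]
contact_force: [-0.6, -0.7, 0.4]
opening: 0.503
grasp_force: 0.0
```

play_rows(dp=[[3.312, -2.688, 0.43], [3.312, -2.688, 0.43], [3.312, -2.688, 0.43], [3.312, -2.688, 0.43], [3.312, -2.688, 0.43]], rot=[[0, 0, 1.973], [0, 0, 1.973], [0, 0, 1.973], [0, 0, 1.973], [0, 0, 1.973]])

```text
clock: 1.35
eef_pos: [598.6, -357.1, 178.6]
tcp_rot: [-3.14, -0.001, -0.381]
contact_force: [-0.3, 0.6, 0.2]
opening: 0.501
grasp_force: 0.0
```

```bash
python3 -c "
from h import *
plan((594,-360,70,-.384),(594,-360,12,-.384))"
```

```text
dp [-0.079, 0.11, 2.714] rz 0.031 rows>= 2.6
  -> [594.0, -360.0, 70.0, -0.384]
dp [0.0, -0.0, 1.45] rz -0.0 rows>= 1.4
  -> [594.0, -360.0, 12.0, -0.384]
```

play_rows(dp=[[0, 0, 1.0], [0, 0, 2.0], [0, 0, 2.7], [0, 0, 2.7], [0, 0, 2.7]], rot=[[0, 0, 0], [0, 0, 0], [0, 0, 0], [0, 0, 0], [0, 0, 0]])

```text
clock: 1.77
eef_pos: [592.6, -360.3, 70.3]
tcp_rot: [-3.141, 0.004, -0.384]
contact_force: [0.9, 0.6, 0.8]
opening: 0.503
grasp_force: 0.0
```

```bash
python3 -c "
from h import *
plan((594,-360,12,-.384))
f=grab('top')
c=cv2.resize(f['color'][130:210,380:480],(800,640),interpolation=cv2.INTER_CUBIC)[:600]
cv2.imwrite('pics/b1.png',np.clip(c[:,:,::-1]*1.5,0,255))"
```

```text
dp [0.031, -0.02, 1.458] rz -0.002 rows>= 1.4
  -> [594.0, -360.0, 12.0, -0.384][ WARN:0@4.468] global loadsave.cpp:1063 imwrite_ Unsupported depth image for selected encoder is fallbacked to CV_8U.
```

View pics/b1.png

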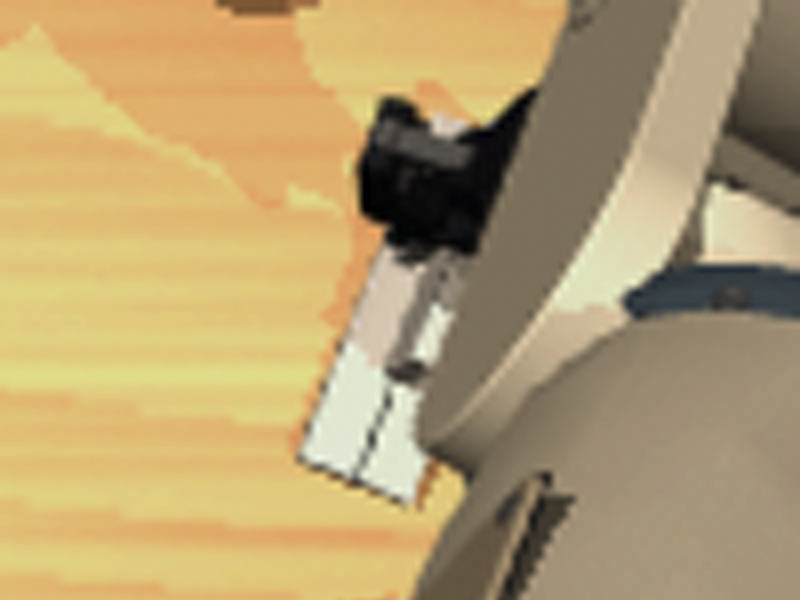

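The fingers stand astride the web, around (430,190) in the crop. Going down and gripping.

play_rows(dp=[[0, 0, 0.8], [0, 0, 1.3], [0, 0, 1.45], [0, 0, 1.45]], rot=[[0, 0, 0], [0, 0, 0], [0, 0, 0], [0, 0, 0]])

```text
clock: 2.15
eef_pos: [594.2, -360.8, 14.4]
tcp_rot: [3.142, -0.0, -0.384]
contact_force: [0.4, -0.5, 0.5]
opening: 0.495
grasp_force: 0.0
```

play_rows(dp=[[0, 0, 0], [0, 0, 0], [0, 0, 0], [0, 0, 0], [0, 0, 0]], rot=[[0, 0, 0], [0, 0, 0], [0, 0, 0], [0, 0, 0], [0, 0, 0]], fingers=0)

```text
clock: 2.57
eef_pos: [595.5, -361.3, 16.0]
tcp_rot: [3.141, -0.003, -0.384]
contact_force: [-1.2, 0.2, 8.3]
opening: 0.106
grasp_force: 60.5
```

play_rows(dp=[[0, 0, -1], [0, 0, -2], [0, 0, -3], [0, 0, -3], [0, 0, -3]], rot=[[0, 0, 0], [0, 0, 0], [0, 0, 0], [0, 0, 0], [0, 0, 0]])

```text
clock: 2.98
eef_pos: [595.9, -361.4, 137.5]
tcp_rot: [3.141, -0.006, -0.384]
contact_force: [0.2, -0.2, -3.5]
opening: 0.106
grasp_force: 59.2
```

```bash
python3 -c "
from h import *
s=telemetry.sense(); print(s['eef_pos'],s['tcp_rot'],s['contact_force'],s['opening'])
plan((565,52.5,132,-.015),(565,52.5,64,-.015),start=(594,-360,132,-.384))"
```

```text
[ 595.8723782  -361.41103658  137.52849808] [ 3.14058089 -0.00621004 -0.38401848] [ 0.21188192 -0.20694437 -3.48424204] 0.10620470215939014
dp [-1.512, -3.097, -0.0] rz -1.175 rows>= 3.3
dp [-1.121, -3.259, -0.0] rz -1.175 rows>= 3.3
dp [-0.712, -3.372, -0.0] rz -1.175 rows>= 3.3
  -> [565.0, 52.5, 132.0, -0.015]
dp [-0.0, 0.0, 1.7] rz -0.0 rows>= 1.6
  -> [565.0, 52.5, 64.0, -0.015]
```

```bash
python3 -c "
from h import *
plan((552,53.3,137.5,-.015),(552,53.3,66,-.015))"
```

```text
dp [-1.634, -3.067, 0.0] rz -1.175 rows>= 3.3
dp [-1.245, -3.245, 0.0] rz -1.175 rows>= 3.3
dp [-0.838, -3.373, 0.0] rz -1.175 rows>= 3.3
  -> [552.0, 53.3, 137.5, -0.015]
dp [0.0, 0.0, 1.788] rz -0.0 rows>= 1.7
  -> [552.0, 53.3, 66.0, -0.015]
```

play_rows(dp=[[-1.634, -3.067, 0], [-1.634, -3.067, 0], [-1.634, -3.067, 0], [-1.634, -3.067, 0]], rot=[[0, 0, -1.175], [0, 0, -1.175], [0, 0, -1.175], [0, 0, -1.175]])

```text
clock: 3.32
eef_pos: [576.7, -217.0, 131.7]
tcp_rot: [-3.14, 0.006, -0.26]
contact_force: [-0.1, -0.1, -2.8]
opening: 0.102
grasp_force: 59.5
```

play_rows(dp=[[-1.245, -3.245, 0], [-1.245, -3.245, 0], [-1.245, -3.245, 0], [-1.245, -3.245, 0]], rot=[[0, 0, -1.175], [0, 0, -1.175], [0, 0, -1.175], [0, 0, -1.175]])

```text
clock: 3.65
eef_pos: [562.5, -79.4, 132.2]
tcp_rot: [-3.14, 0.004, -0.136]
contact_force: [0.1, 0.2, -2.7]
opening: 0.106
grasp_force: 59.7
```

play_rows(dp=[[-0.42, -1.7, 0], [-0.838, -3.0, 0], [-0.838, -3.373, 0], [-0.838, -3.373, 0], [-0.838, -3.373, 0]], rot=[[0, 0, -1.175], [0, 0, -1.175], [0, 0, -1.175], [0, 0, -1.175], [0, 0, -1.175]])

```text
clock: 4.07
eef_pos: [549.2, 57.3, 132.7]
tcp_rot: [-3.141, 0.002, -0.011]
contact_force: [0.2, -0.2, -2.2]
opening: 0.105
grasp_force: 59.9
```

```bash
python3 -c "
from h import *
plan((552,53.3,66,-.015))
a=grab('top')['color'][110:235,210:380];b=grab('side')['color'][140:265,230:400]
c=cv2.resize(np.vstack([a,b]),None,fx=2.35,fy=2.35,interpolation=cv2.INTER_CUBIC)
cv2.imwrite('pics/b2.png',np.clip(c[:,:,::-1]*1.5,0,255).astype(np.uint8))"
```

```text
dp [0.072, 0.099, 1.668] rz 0.034 rows>= 1.6
  -> [552.0, 53.3, 66.0, -0.015]
```

View pics/b2.png

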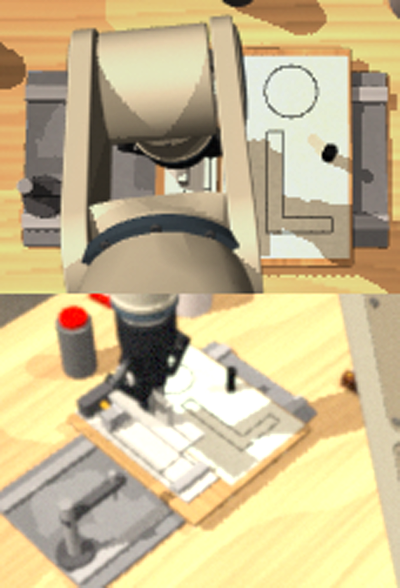

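The side picture shows the bar held level over the clamp, with the jaw at its far end. The needle's arm is at lower left, well clear.

play_rows(dp=[[0, 0, 0.5], [0, 0, 1.0], [0, 0, 1.4], [0, 0, 1.4], [0, 0, 1.4]], rot=[[0, 0, 0], [0, 0, 0], [0, 0, 0], [0, 0, 0], [0, 0, 0]])

```text
clock: 4.58
eef_pos: [549.5, 52.9, 76.8]
tcp_rot: [3.141, 0.003, -0.016]
contact_force: [0.5, -0.2, -3.7]
opening: 0.108
grasp_force: 59.7
```

play_rows(dp=[[0, 0.02, 0.25], [0, 0.02, 0.25], [0, 0.02, 0.25]], rot=[[0, 0, 0], [0, 0, 0], [0, 0, 0]])

```text
clock: 4.83
eef_pos: [550.3, 53.2, 67.8]
tcp_rot: [3.142, -0.0, -0.015]
contact_force: [-0.3, 0.2, -1.8]
opening: 0.105
grasp_force: 59.8
```

play_rows(dp=[[0.1, 0, 0], [0.2, 0, 0], [0.2, 0, 0]], rot=[[0, 0, 0], [0, 0, 0], [0, 0, 0]])

```text
clock: 5.08
eef_pos: [558.6, 53.4, 68.1]
tcp_rot: [3.141, 0.0, -0.015]
contact_force: [-5.3, 0.3, -0.3]
opening: 0.104
grasp_force: 60.2
```

play_rows(dp=[[0.05, 0, 0], [0.1, 0, 0], [0.1, 0, 0], [0.1, 0, 0]], rot=[[0, 0, 0], [0, 0, 0], [0, 0, 0], [0, 0, 0]])

```text
clock: 5.42
eef_pos: [561.7, 53.4, 67.5]
tcp_rot: [3.142, 0.001, -0.015]
contact_force: [-5.9, -1.0, 0.8]
opening: 0.106
grasp_force: 60.2
```

play_rows(dp=[[0.05, 0, 0], [0.1, 0, 0], [0.1, 0, 0], [0.1, 0, 0]], rot=[[0, 0, 0], [0, 0, 0], [0, 0, 0], [0, 0, 0]])

```text
clock: 5.75
eef_pos: [565.4, 53.4, 67.4]
tcp_rot: [3.141, 0.002, -0.015]
contact_force: [-5.8, -0.3, 1.7]
opening: 0.106
grasp_force: 60.3
```

play_rows(dp=[[0.05, 0, 0], [0.05, 0, 0], [0.05, 0, 0], [0.05, 0, 0]], rot=[[0, 0, 0], [0, 0, 0], [0, 0, 0], [0, 0, 0]])

```text
clock: 6.08
eef_pos: [567.2, 53.4, 67.4]
tcp_rot: [3.142, 0.002, -0.015]
contact_force: [-6.9, -0.8, -0.4]
opening: 0.107
grasp_force: 60.2
```

play_rows(dp=[[0.05, 0, 0], [0.05, 0, 0], [0.05, 0, 0], [0.05, 0, 0]], rot=[[0, 0, 0], [0, 0, 0], [0, 0, 0], [0, 0, 0]])

```text
clock: 6.42
eef_pos: [568.9, 53.3, 67.3]
tcp_rot: [3.141, 0.002, -0.015]
contact_force: [-6.2, 0.0, -0.4]
opening: 0.105
grasp_force: 60.3
```

```bash
python3 -c "
from h import *
fs=[]
for i in range(6):
    s=telemetry.sense(); fs.append(s['contact_force'])
    a=grab('side')
print(np.round(fs,1),s['eef_pos'])
a=a['color'][170:240,245:325]
c=cv2.resize(a,None,fx=8,fy=8,interpolation=cv2.INTER_CUBIC)
cv2.imwrite('pics/b3.png',np.clip(c[:,:,::-1]*1.5,0,255).astype(np.uint8))"
```

```text
[[-6.2  0.  -0.4]
 [-7.5  0.5 -0.1]
 [-7.3  0.4  0.7]
 [-7.   1.2 -0.3]
 [-7.4  0.5  0.5]
 [-7.  -0.1  0.8]] [568.9613877   53.3051311   67.36474694]
```

View pics/b3.png

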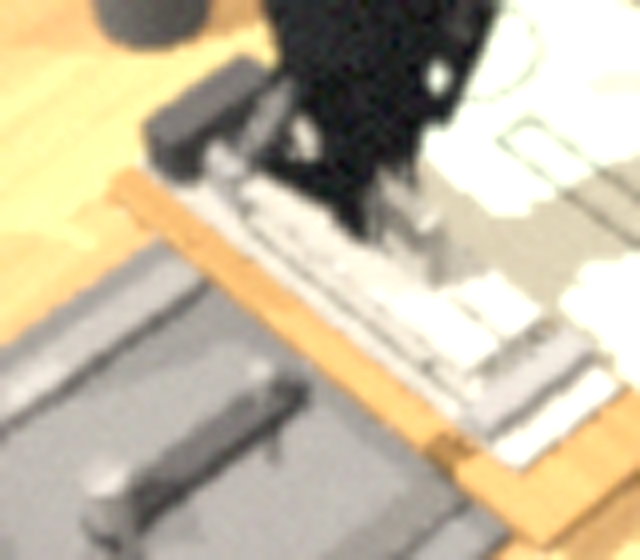

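The jaw is pushed almost back to its block at about 7 N, and the bare end lies just inside the stop, near (510,330) in the crop. Lowering the bar.

play_rows(dp=[[0, 0, 0.1], [0, 0, 0.2], [0, 0, 0.2], [0, 0, 0.2]], rot=[[0, 0, 0], [0, 0, 0], [0, 0, 0], [0, 0, 0]])

```text
clock: 7.05
eef_pos: [568.4, 53.2, 58.9]
tcp_rot: [3.141, 0.003, -0.015]
contact_force: [-6.6, 0.7, -2.4]
opening: 0.108
grasp_force: 59.8
```

play_rows(dp=[[0, 0, 0.07], [0, 0, 0.14], [0, 0, 0.14], [0, 0, 0.14]], rot=[[0, 0, 0], [0, 0, 0], [0, 0, 0], [0, 0, 0]])

```text
clock: 7.38
eef_pos: [568.5, 53.2, 53.4]
tcp_rot: [3.141, 0.003, -0.015]
contact_force: [-6.3, 0.1, -2.6]
opening: 0.11
grasp_force: 59.9
```

play_rows(dp=[[0, 0, 0.05], [0, 0, 0.07], [0, 0, 0.07]], rot=[[0, 0, 0], [0, 0, 0], [0, 0, 0]])

```text
clock: 7.63
eef_pos: [568.8, 53.3, 51.9]
tcp_rot: [3.141, 0.003, -0.015]
contact_force: [-13.0, -0.6, 12.6]
opening: 0.112
grasp_force: 62.4
```

play_rows(dp=[[0, 0, 0], [0, 0, 0], [0, 0, 0], [0, 0, 0]], rot=[[0, 0, 0], [0, 0, 0], [0, 0, 0], [0, 0, 0]], fingers=0.5)

```text
clock: 7.97
eef_pos: [571.1, 53.3, 51.5]
tcp_rot: [-3.141, -0.002, -0.015]
contact_force: [1.0, 0.3, -0.5]
opening: 0.5
grasp_force: 0.0
```

play_rows(dp=[[0, 0, -0.7], [0, 0, -1.7], [0, 0, -2.7], [0, 0, -2.7], [0, 0, -2.7]], rot=[[0, 0, 0], [0, 0, 0], [0, 0, 0], [0, 0, 0], [0, 0, 0]])

```text
clock: 8.38
eef_pos: [572.4, 53.5, 162.1]
tcp_rot: [-3.141, -0.006, -0.015]
contact_force: [0.6, -0.0, -0.4]
opening: 0.5
grasp_force: 0.0
```

```bash
python3 -c "
from h import *
# square grip at square (0,3)
yaw=-1.431
g=np.array([426.2,-272.6])+3*np.array([-np.sin(yaw),np.cos(yaw)]);print(g)
plan((*g,160,.14),(*g,50,.14))"
```

```text
[ 429.17073319 -272.18197571]
dp [-1.73, 4.097, 0.026] rz -0.74 rows>= 4.3
dp [-2.041, 3.951, 0.026] rz -0.74 rows>= 4.3
  -> [429.171, -272.182, 160.0, 0.14]
dp [0.0, 0.0, 2.75] rz -0.0 rows>= 2.6
  -> [429.171, -272.182, 50.0, 0.14]
```

play_rows(dp=[[-1.73, 4.097, 0.026], [-1.73, 4.097, 0.026], [-1.73, 4.097, 0.026], [-1.73, 4.097, 0.026], [-1.73, 4.097, 0.026]], rot=[[0, 0, -0.74], [0, 0, -0.74], [0, 0, -0.74], [0, 0, -0.74], [0, 0, -0.74]])

```text
clock: 8.8
eef_pos: [495.4, -113.0, 156.9]
tcp_rot: [3.141, 0.003, 0.061]
contact_force: [1.1, 0.6, 0.1]
opening: 0.498
grasp_force: 0.0
```

play_rows(dp=[[-1.0, 2.0, 0.026], [-1.8, 3.5, 0.026], [-2.041, 3.951, 0.026], [-2.041, 3.951, 0.026], [-2.041, 3.951, 0.026]], rot=[[0, 0, -0.74], [0, 0, -0.74], [0, 0, -0.74], [0, 0, -0.74], [0, 0, -0.74]])

```text
clock: 9.22
eef_pos: [424.8, -276.1, 156.3]
tcp_rot: [3.141, 0.001, 0.138]
contact_force: [0.7, 0.5, 0.2]
opening: 0.498
grasp_force: 0.0
```

play_rows(dp=[[0, 0, 1.0], [0, 0, 2.0], [0, 0, 2.75], [0, 0, 2.75], [0, 0, 2.75]], rot=[[0, 0, 0], [0, 0, 0], [0, 0, 0], [0, 0, 0], [0, 0, 0]])

```text
clock: 9.63
eef_pos: [425.7, -271.3, 45.7]
tcp_rot: [-3.138, 0.004, 0.14]
contact_force: [0.4, -0.0, -0.1]
opening: 0.498
grasp_force: 0.0
```

```bash
python3 -c "
from h import *
plan((429.2,-272.2,5,.14))
f=grab('top');t=f['color'][120:230,265:365];a=f['color'][190:250,380:460]
t=cv2.resize(t,(400,440),interpolation=cv2.INTER_CUBIC);a=cv2.resize(a,(400,300),interpolation=cv2.INTER_CUBIC)
a=cv2.copyMakeBorder(a,0,140,0,0,cv2.BORDER_CONSTANT)
c=np.hstack([t,a])
cv2.imwrite('pics/s1.png',np.clip(c[:,:,::-1]*1.5,0,255).astype(np.uint8))"
```

```text
dp [0.083, 0.036, 1.017] rz 0.001 rows>= 1.0
  -> [429.2, -272.2, 5.0, 0.14]
```

View pics/s1.png

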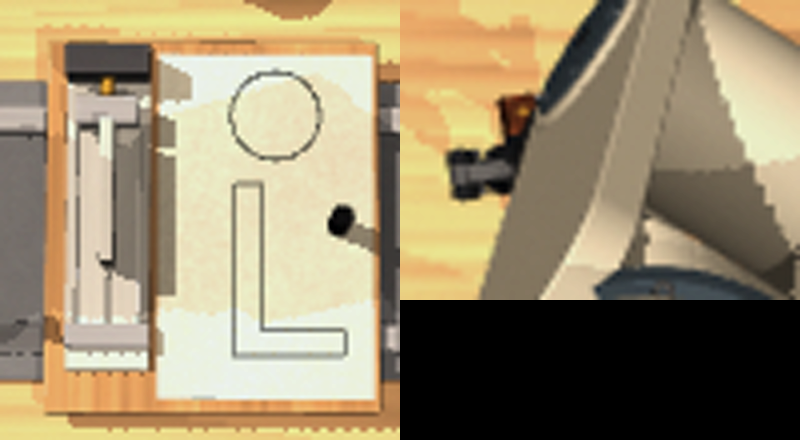

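The bar is seated straight between the stop at (105,333) and the retracted jaw at (105,105), and the tray has not moved. The fingers stand astride the square's stock. Gripping it.

play_rows(dp=[[0.08, 0.03, 0.5], [0.08, 0.03, 0.9], [0.08, 0.03, 1.02], [0.08, 0.03, 1.02], [0.08, 0.03, 1.02]], rot=[[0, 0, 0], [0, 0, 0], [0, 0, 0], [0, 0, 0], [0, 0, 0]])

```text
clock: 10.1
eef_pos: [431.2, -273.5, 7.8]
tcp_rot: [3.141, -0.001, 0.14]
contact_force: [-0.4, 1.0, 0.9]
opening: 0.501
grasp_force: 0.0
```

play_rows(dp=[[0, 0, 0], [0, 0, 0], [0, 0, 0], [0, 0, 0], [0, 0, 0]], rot=[[0, 0, 0], [0, 0, 0], [0, 0, 0], [0, 0, 0], [0, 0, 0]], fingers=0)

```text
clock: 10.52
eef_pos: [431.1, -273.6, 7.8]
tcp_rot: [3.14, -0.001, 0.14]
contact_force: [-0.0, 0.7, 8.6]
opening: 0.191
grasp_force: 59.2
```

play_rows(dp=[[0, 0, -0.5], [0, 0, -1.5], [0, 0, -2.5], [0, 0, -2.5], [0, 0, -2.5]], rot=[[0, 0, 0], [0, 0, 0], [0, 0, 0], [0, 0, 0], [0, 0, 0]])

```text
clock: 10.93
eef_pos: [431.8, -274.1, 108.9]
tcp_rot: [3.138, -0.004, 0.14]
contact_force: [-0.1, -0.1, -4.0]
opening: 0.19
grasp_force: 59.8
```

```bash
python3 -c "
from h import *
s=telemetry.sense();print(s['eef_pos'],s['tcp_rot'],s['contact_force'],s['wrist_torque'])
f=grab('top')
import pickle;pickle.dump(f,open('top2.pkl','wb'))
u=f['color'][180:250,370:480];cv2.imwrite('pics/s2.png',np.clip(cv2.resize(u,None,fx=6,fy=6,interpolation=cv2.INTER_CUBIC)[:,:,::-1]*1.5,0,255).astype(np.uint8))"
```

```text
[ 431.78401891 -274.11029328  108.94928846] [ 3.13807178 -0.00415237  0.14001906] [-0.13115787 -0.09599841 -4.02181141] [0.04136812 0.04740109 0.03975267]
```

View pics/s2.png

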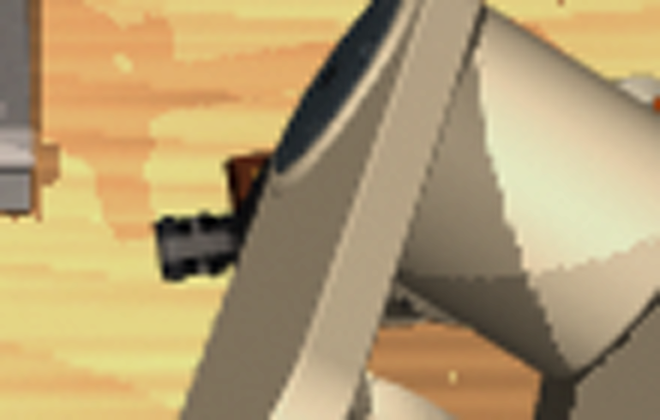

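The square is held level and lifted; its stock shows at (245,180) in the crop. Planning the move to the L.

```bash
python3 -c "
from h import *
s=telemetry.sense();print(s['eef_pos'],s['tcp_rot'])
plan((473.7,-69.3,109,1.556))"
```

```text
[ 430.50312788 -273.27398881  107.17989382] [ 3.14040514e+00 -1.42002114e-03  1.40046303e-01]
dp [0.594, -1.633, -0.015] rz -4.507 rows>= 3.8
dp [1.271, -1.184, -0.015] rz -4.507 rows>= 3.8
dp [1.671, -0.477, -0.015] rz -4.507 rows>= 3.8
  -> [473.7, -69.3, 109.0, 1.556]
```

play_rows(dp=[[0.594, -1.633, 0], [0.594, -1.633, 0], [0.594, -1.633, 0], [0.594, -1.633, 0]], rot=[[0, 0, -4.507], [0, 0, -4.507], [0, 0, -4.507], [0, 0, -4.507]])

```text
clock: 11.32
eef_pos: [443.4, -203.1, 104.6]
tcp_rot: [-3.138, 0.002, 0.621]
contact_force: [-0.7, -0.0, -2.2]
opening: 0.191
grasp_force: 60.1
```

play_rows(dp=[[1.271, -1.184, 0], [1.271, -1.184, 0], [1.271, -1.184, 0], [1.271, -1.184, 0]], rot=[[0, 0, -4.507], [0, 0, -4.507], [0, 0, -4.507], [0, 0, -4.507]])

```text
clock: 11.65
eef_pos: [457.8, -135.3, 104.6]
tcp_rot: [-3.138, 0.001, 1.093]
contact_force: [-0.0, 0.6, -3.0]
opening: 0.189
grasp_force: 60.1
```

play_rows(dp=[[0.8, -0.24, 0], [1.5, -0.43, 0], [1.671, -0.477, 0], [1.671, -0.477, 0], [1.671, -0.477, 0]], rot=[[0, 0, -4.507], [0, 0, -4.507], [0, 0, -4.507], [0, 0, -4.507], [0, 0, -4.507]])

```text
clock: 12.07
eef_pos: [472.1, -68.2, 104.7]
tcp_rot: [-3.138, -0.0, 1.562]
contact_force: [-0.2, -0.2, -2.6]
opening: 0.191
grasp_force: 60.1
```

play_rows(dp=[[0, 0, 0.5], [0, 0, 1.0], [0, 0, 1.4], [0, 0, 1.4], [0, 0, 1.4]], rot=[[0, 0, 0], [0, 0, 0], [0, 0, 0], [0, 0, 0], [0, 0, 0]])

```text
clock: 12.48
eef_pos: [472.0, -69.3, 49.2]
tcp_rot: [-3.138, -0.0, 1.553]
contact_force: [0.2, 0.1, -3.6]
opening: 0.191
grasp_force: 60.2
```

```bash
python3 -c "
from h import *
for i in range(4): grab('top')
f=grab('top');s=telemetry.sense();print(s['eef_pos'],s['tcp_rot'],s['contact_force'])
plan((473.7,-69.3,39,1.556))
import pickle;pickle.dump(f,open('top3.pkl','wb'))"
```

```text
[474.10429827 -69.35316002  51.21219299] [3.14014788e+00 1.92449688e-04 1.55524018e+00] [ 0.58602341 -1.19118565 -2.41807254]
dp [0.001, -0.01, 0.305] rz -0.007 rows>= 0.3
  -> [473.7, -69.3, 39.0, 1.556]
```

play_rows(dp=[[0, 0, 0.15], [0, 0, 0.3], [0, 0, 0.33], [0, 0, 0.33], [0, 0, 0.33]], rot=[[0, 0, 0], [0, 0, 0], [0, 0, 0], [0, 0, 0], [0, 0, 0]])

```text
clock: 13.15
eef_pos: [474.0, -69.3, 37.7]
tcp_rot: [3.141, 0.0, 1.556]
contact_force: [-1.8, 0.4, 11.2]
opening: 0.193
grasp_force: 62.0
```

play_rows(dp=[[0, 0, 0], [0, 0, 0], [0, 0, 0], [0, 0, 0]], rot=[[0, 0, 0], [0, 0, 0], [0, 0, 0], [0, 0, 0]], fingers=0.5)

```text
clock: 13.48
eef_pos: [473.5, -69.1, 37.0]
tcp_rot: [-3.141, -0.0, 1.556]
contact_force: [0.1, -0.7, -0.8]
opening: 0.498
grasp_force: 0.0
```

play_rows(dp=[[0, 0, -0.5], [0, 0, -1.5], [0, 0, -2.5], [0, 0, -3.5], [0, 0, -4]], rot=[[0, 0, 0], [0, 0, 0], [0, 0, 0], [0, 0, 0], [0, 0, 0]])

```text
clock: 13.9
eef_pos: [475.1, -69.4, 201.5]
tcp_rot: [3.137, 0.001, 1.556]
contact_force: [1.2, -0.2, 1.4]
opening: 0.499
grasp_force: 0.0
```

```bash
python3 -c "
from h import *
plan((455,361,240,1.0))"
```

```text
dp [3.584, -0.221, -0.321] rz 1.77 rows>= 3.5
dp [3.482, -0.878, -0.321] rz 1.77 rows>= 3.5
dp [3.26, -1.504, -0.321] rz 1.77 rows>= 3.5
  -> [455.0, 361.0, 240.0, 1.0]
```

play_rows(dp=[[3.584, -0.221, -0.321], [3.584, -0.221, -0.321], [3.584, -0.221, -0.321], [3.584, -0.221, -0.321]], rot=[[0, 0, 1.77], [0, 0, 1.77], [0, 0, 1.77], [0, 0, 1.77]])

```text
clock: 14.23
eef_pos: [466.5, 77.1, 210.6]
tcp_rot: [3.141, -0.001, 1.37]
contact_force: [-0.1, 0.0, -0.2]
opening: 0.499
grasp_force: 0.0
```

play_rows(dp=[[3.482, -0.878, -0.321], [3.482, -0.878, -0.321], [3.482, -0.878, -0.321], [3.482, -0.878, -0.321]], rot=[[0, 0, 1.77], [0, 0, 1.77], [0, 0, 1.77], [0, 0, 1.77]])

```text
clock: 14.57
eef_pos: [459.7, 221.3, 223.3]
tcp_rot: [3.141, -0.001, 1.186]
contact_force: [0.4, -0.5, -0.6]
opening: 0.501
grasp_force: 0.0
```

play_rows(dp=[[1.0, -0.45, -0.1], [2.0, -0.9, -0.2], [2.9, -1.3, -0.28], [3.26, -1.504, -0.321], [3.26, -1.504, -0.321]], rot=[[0, 0, 1.77], [0, 0, 1.77], [0, 0, 1.77], [0, 0, 1.77], [0, 0, 1.77]])

```text
clock: 14.98
eef_pos: [453.0, 365.7, 235.9]
tcp_rot: [-3.141, -0.002, 1.003]
contact_force: [-0.0, -0.6, 0.2]
opening: 0.496
grasp_force: 0.0
```

```bash
python3 -c "
from h import *
for i in range(5): grab('top')
f=grab('top')
import pickle;pickle.dump(f,open('top4.pkl','wb'))
s=telemetry.sense();print(s['eef_pos'],s['tcp_rot'])
plan((455,361,34,1.0))
c=f['color'];S=4;x,y,w,h=305,132,54,90
u=cv2.resize(c[y:y+h,x:x+w],None,fx=S,fy=S,interpolation=cv2.INTER_CUBIC).astype(int)
px=lambda p:(x+(p[0]+.5)/S-.5,y+(p[1]+.5)/S-.5)
hsv=cv2.cvtColor(u.astype(np.uint8),cv2.COLOR_RGB2HSV)
m=((hsv[...,1]>110)&(u[...,0]<110)).astype(np.uint8)
k=max(cv2.findContours(m,0,1)[0],key=cv2.contourArea);rc=cv2.minAreaRect(k)
print('stock',ray(f,*px(rc[0]),52).round(1),rc,[ray(f,*px(p),52)[:2].round(0).tolist() for p in cv2.boxPoints(rc)])
a=cv2.resize(c[125:235,210:365],None,fx=5,fy=5,interpolation=cv2.INTER_CUBIC)
cv2.imwrite('pics/f1.png',np.clip(a[:,:,::-1]*1.5,0,255).astype(np.uint8))"
```

```text
[453.42688177 359.91982699 235.54984769] [3.14158821e+00 6.63563375e-04 9.98745778e-01]
dp [0.022, 0.009, 2.519] rz -0.006 rows>= 2.4
dp [0.022, 0.009, 2.519] rz -0.006 rows>= 2.4
  -> [455.0, 361.0, 34.0, 1.0]
stock [471.1 -71.9  52. ] ((125.5, 296.0), (26.0, 115.0), 90.0) [[480.0, -32.0], [480.0, -112.0], [462.0, -112.0], [462.0, -32.0]]
```

View pics/f1.png

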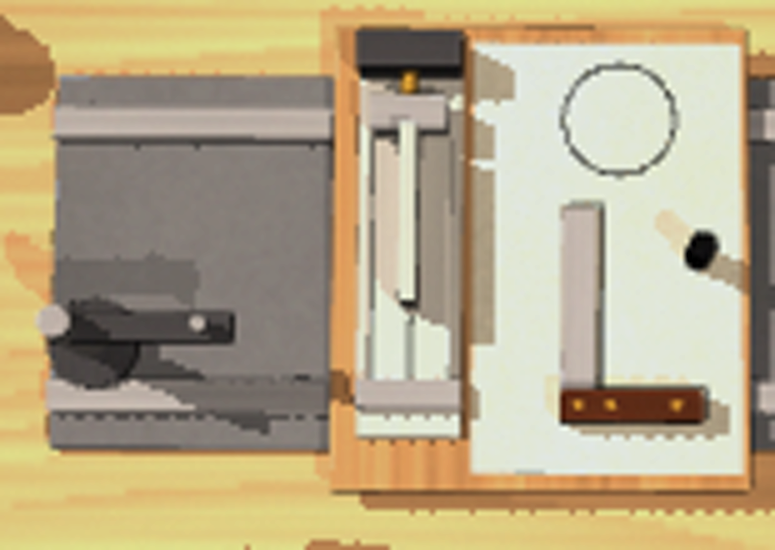

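The square lies on its L, with stock at (633,405) and blade at (582,295). The bar is seated with its scribed line at (409,345), and the needle's head is at (198,322) on the arm. Now the weight.

play_rows(dp=[[0.03, 0.01, 1], [0.03, 0.01, 2], [0.03, 0.01, 3], [0.03, 0.01, 3], [0.03, 0.01, 3]], rot=[[0, 0, 0], [0, 0, 0], [0, 0, 0], [0, 0, 0], [0, 0, 0]])

```text
clock: 15.7
eef_pos: [453.5, 360.2, 114.6]
tcp_rot: [-3.14, 0.004, 0.999]
contact_force: [0.4, 0.4, 1.0]
opening: 0.499
grasp_force: 0.0
```

```bash
python3 -c "
from h import *
import pickle
for i in range(3): grab('top')
plan((455,361,36,1.0))
s=telemetry.sense();print(s['eef_pos'])
f=pickle.load(open('top4.pkl','rb'))
A=lambda u,v:(210+(u+.5)/5-.5,125+(v+.5)/5-.5)
print('needle head',ray(f,*A(198,322),104),'post',ray(f,*A(52,322),127),'arm end',ray(f,*A(235,325),104),'mark',ray(f,*A(409,350),44),ray(f,*A(409,375),44),'bar left/right',ray(f,*A(374,340),44),ray(f,*A(449,340),44),'web top',ray(f,*A(408,200),84))
print('circle',ray(f,*A(619,119),30),'stop in',ray(f,*A(410,379),46), 'jaw in',ray(f,*A(410,130),64), 'rails', ray(f,*A(53,405),18),ray(f,*A(330,403),18))
"
```

```text
dp [-0.051, 0.004, 2.061] rz -0.006 rows>= 2.0
  -> [455.0, 361.0, 36.0, 1.0]
[455.95261161 362.8082711  118.44748488]
needle head [511.5555567  163.77482553 104.        ] post [508.72237985 236.88607614 127.        ] arm end [509.95119497 143.9270452  104.        ] mark [502.94853475  53.58561373  44.        ] [488.76451015  53.50062874  44.        ] bar left/right [508.61673296  73.38042684  44.        ] [508.64925633  31.02613486  44.        ] web top [581.64745314  52.58751253  84.        ]
circle [638.97365441 -66.33028613  30.        ] stop in [486.31176113  52.82227182  46.        ] jaw in [625.04338266  52.74638559  64.        ] rails [473.82048569 259.03617115  18.        ] [475.03653899 100.14682159  18.        ]
```

play_rows(dp=[[-0.03, 0, 0.7], [-0.03, 0, 1.4], [-0.03, 0, 2.05], [-0.03, 0, 2.05], [-0.03, 0, 2.05]], rot=[[0, 0, 0], [0, 0, 0], [0, 0, 0], [0, 0, 0], [0, 0, 0]])

```text
clock: 16.27
eef_pos: [454.2, 361.3, 35.0]
tcp_rot: [3.141, -0.0, 1.0]
contact_force: [0.2, 0.7, 0.5]
opening: 0.501
grasp_force: 0.0
```

play_rows(dp=[[0, 0, 0], [0, 0, 0], [0, 0, 0], [0, 0, 0], [0, 0, 0]], rot=[[0, 0, 0], [0, 0, 0], [0, 0, 0], [0, 0, 0], [0, 0, 0]], fingers=0, grip_force=80)

```text
clock: 16.68
eef_pos: [455.5, 362.2, 36.6]
tcp_rot: [3.14, -0.004, 1.0]
contact_force: [0.1, -1.7, 6.0]
opening: 0.257
grasp_force: 77.9
```

play_rows(dp=[[0, 0, -0.6], [0, 0, -1.6], [0, 0, -2.6], [0, 0, -3.6], [0, 0, -4.6]], rot=[[0, 0, 0], [0, 0, 0], [0, 0, 0], [0, 0, 0], [0, 0, 0]])

```text
clock: 17.1
eef_pos: [453.4, 360.8, 221.2]
tcp_rot: [3.141, -0.001, 1.0]
contact_force: [1.0, 1.8, -5.2]
opening: 0.261
grasp_force: 78.7
```

```bash
python3 -c "
from h import *
for i in range(3): grab('top')
s=telemetry.sense();print(s['eef_pos'],s['tcp_rot'],s['contact_force'],s['opening'])
plan((638.8,-66.3,230,1.0),(638.8,-66.3,80,1.0))
"
```

```text
[455.53574125 362.52795526 222.89021882] [ 3.13877663 -0.00849392  0.99994785] [-0.45047989  0.17600256 -5.52711021] 0.2570757633412748
dp [-2.182, 3.216, -0.059] rz -0.0 rows>= 3.7
dp [-2.182, 3.216, -0.059] rz -0.0 rows>= 3.7
dp [-2.182, 3.216, -0.059] rz -0.0 rows>= 3.7
  -> [638.8, -66.3, 230.0, 1.0]
dp [0.0, 0.0, 3.75] rz -0.0 rows>= 3.6
  -> [638.8, -66.3, 80.0, 1.0]
```

play_rows(dp=[[-2.182, 3.216, -0.059], [-2.182, 3.216, -0.059], [-2.182, 3.216, -0.059], [-2.182, 3.216, -0.059]], rot=[[0, 0, 0], [0, 0, 0], [0, 0, 0], [0, 0, 0]])

```text
clock: 17.58
eef_pos: [514.4, 215.1, 219.1]
tcp_rot: [-3.141, 0.002, 1.0]
contact_force: [1.1, -0.4, -4.5]
opening: 0.259
grasp_force: 79.6
```

play_rows(dp=[[-2.182, 3.216, -0.059], [-2.182, 3.216, -0.059], [-2.182, 3.216, -0.059], [-2.182, 3.216, -0.059]], rot=[[0, 0, 0], [0, 0, 0], [0, 0, 0], [0, 0, 0]])

```text
clock: 17.92
eef_pos: [575.7, 71.9, 221.4]
tcp_rot: [-3.141, 0.002, 0.999]
contact_force: [1.0, 0.5, -4.8]
opening: 0.259
grasp_force: 79.6
```

play_rows(dp=[[-0.6, 0.9, -0.059], [-1.2, 1.8, -0.059], [-1.8, 2.65, -0.059], [-2.182, 3.216, -0.059], [-2.182, 3.216, -0.059]], rot=[[0, 0, 0], [0, 0, 0], [0, 0, 0], [0, 0, 0], [0, 0, 0]])

```text
clock: 18.33
eef_pos: [637.9, -73.4, 223.5]
tcp_rot: [3.141, 0.002, 0.996]
contact_force: [-0.3, -0.2, -4.4]
opening: 0.264
grasp_force: 80.0
```

play_rows(dp=[[0, 0, 0.9], [0, 0, 1.8], [0, 0, 2.7], [0, 0, 3.3], [0, 0, 3.3]], rot=[[0, 0, 0], [0, 0, 0], [0, 0, 0], [0, 0, 0], [0, 0, 0]])

```text
clock: 18.75
eef_pos: [631.6, -67.2, 86.1]
tcp_rot: [-3.131, 0.005, 1.0]
contact_force: [-0.7, 0.6, -4.8]
opening: 0.259
grasp_force: 79.8
```

```bash
python3 -c "
from h import *
for i in range(4): grab('top')
s=telemetry.sense();print(s['eef_pos'],s['tcp_rot'],s['contact_force'],s['opening'])
plan((638.8,-66.3,67,1.0))
"
```

```text
[638.09527895 -67.86889384  94.50270563] [ 3.13947222e+00 -1.05844758e-03  1.00005310e+00] [-0.22334875  0.11687584 -3.43142556] 0.2598468169071982
dp [0.043, -0.006, 0.688] rz 0.001 rows>= 0.7
  -> [638.8, -66.3, 67.0, 1.0]
```

play_rows(dp=[[0.03, 0, 0.3], [0.03, 0, 0.55], [0.03, 0, 0.7], [0.03, 0, 0.7], [0.03, 0, 0.7]], rot=[[0, 0, 0], [0, 0, 0], [0, 0, 0], [0, 0, 0], [0, 0, 0]])

```text
clock: 19.37
eef_pos: [637.9, -66.8, 66.6]
tcp_rot: [3.141, -0.0, 1.0]
contact_force: [-7.0, 0.4, 15.7]
opening: 0.262
grasp_force: 82.2
```

play_rows(dp=[[0, 0, 0.0], [0, 0, 0.0]], rot=[[0, 0, 0], [0, 0, 0]])

```text
clock: 19.53
eef_pos: [637.9, -66.8, 66.6]
tcp_rot: [3.141, -0.001, 1.0]
contact_force: [-6.0, 0.5, 14.5]
opening: 0.261
grasp_force: 82.2
```

play_rows(dp=[[0, 0, 0], [0, 0, 0], [0, 0, 0], [0, 0, 0]], rot=[[0, 0, 0], [0, 0, 0], [0, 0, 0], [0, 0, 0]], fingers=0.6)

```text
clock: 19.87
eef_pos: [637.7, -66.8, 64.7]
tcp_rot: [3.141, -0.0, 1.0]
contact_force: [0.2, -1.0, -0.2]
opening: 0.598
grasp_force: 0.0
```

play_rows(dp=[[0, 0, -0.5], [0, 0, -1.5], [0, 0, -2.5], [0, 0, -3.0], [0, 0, -3.0]], rot=[[0, 0, 0], [0, 0, 0], [0, 0, 0], [0, 0, 0], [0, 0, 0]])

```text
clock: 20.28
eef_pos: [640.7, -67.2, 190.4]
tcp_rot: [3.134, -0.004, 1.0]
contact_force: [1.1, 0.5, 0.1]
opening: 0.595
grasp_force: 0.0
```

```bash
python3 -c "
from h import *
plan((520,-250,190,1.0),(559,-110.5,150,1.0))
"
```

```text
dp [-2.739, -0.035, 0.005] rz -0.0 rows>= 2.6
dp [-2.739, -0.035, 0.005] rz -0.0 rows>= 2.6
  -> [520.0, -250.0, 190.0, 1.0]
dp [3.461, -1.064, 1.0] rz -0.0 rows>= 3.6
  -> [559.0, -110.5, 150.0, 1.0]
```

play_rows(dp=[[-2.739, 0, 0], [-2.739, 0, 0], [-2.739, 0, 0]], rot=[[0, 0, 0], [0, 0, 0], [0, 0, 0]])

```text
clock: 20.53
eef_pos: [576.3, -160.7, 184.0]
tcp_rot: [-3.14, 0.001, 1.001]
contact_force: [-0.1, -0.1, -0.6]
opening: 0.597
grasp_force: 0.0
```

play_rows(dp=[[-1, 0, 0], [-2, 0, 0], [-2.739, 0, 0], [-2.739, 0, 0], [-2.739, 0, 0]], rot=[[0, 0, 0], [0, 0, 0], [0, 0, 0], [0, 0, 0], [0, 0, 0]])

```text
clock: 20.95
eef_pos: [518.1, -252.3, 184.1]
tcp_rot: [-3.141, 0.0, 0.997]
contact_force: [0.6, 1.1, -0.5]
opening: 0.603
grasp_force: 0.0
```

Run:
```python
from h import *
import pickle
for i in range(4): grab('top')
f=grab('top');g=grab('side');pickle.dump((f,g),open('t5.pkl','wb'))
plan((559,-110.5,150,1.0))
c=f['color'];S=4;x,y,w,h=305,130,54,50
u=cv2.resize(c[y:y+h,x:x+w],None,fx=S,fy=S,interpolation=cv2.INTER_CUBIC)
px=lambda p:(x+(p[0]+.5)/S-.5,y+(p[1]+.5)/S-.5)
m=(u.max(2)<60).astype(np.uint8)
n,l,st,ce=cv2.connectedComponentsWithStats(m)
for i in range(1,n):
    if st[i,4]>150: print('dark',st[i].tolist(),ray(f,*px(ce[i]),56).round(1))
# disc silhouette extents; grip top: brighter neutral blob within disc box
i=1+np.argmax(st[1:,4]);bx,by,bw,bh=st[i,:4]
print('disc box ctr@56',ray(f,*px((bx+bw/2,by+bh/2)),56).round(1),'w,h px',bw/4,bh/4)
sub=u[by:by+bh,bx:bx+bw].max(2); print(cv2.resize(sub,None,fx=.25,fy=.25,interpolation=cv2.INTER_AREA))
print('expected px: disc top',proj(f,[638.8,-66.3,56]),'grip top',proj(f,[638.8,-66.3,102]),'box px',px((bx,by)))
```

```text
dp [3.472, -1.058, 0.865] rz 0.014 rows>= 3.6
  -> [559.0, -110.5, 150.0, 1.0]
dark [70, 31, 91, 92, 5464] [630.1 -64.9  56. ]
dark [168, 166, 26, 30, 570] [ 557.9 -110.6   56. ]
disc box ctr@56 [631.9 -65.4  56. ] w,h px 22.75 23.0
[[153 153 153 152 155 119  98  90  58  50  52  52  47  52  57  73 113 145
  154 152 152 153 152]
 [154 153 154 155 133  73  45  45  37  38  38  39  39  38  38  41  52  73
  124 157 152 152 153]
 [153 153 154 132  76  42  38  39  40  40  57  69  66  59  46  40  38  38
   56 118 157 152 152]
 [153 155 119  64  42  39  40  40  41  57  91 107 105 101  86  56  38  39
   36  62 125 156 152]
 [156 129  68  36  39  42  42  41  65  98 112 116 113 112 110  82  47  40
   41  41  79 136 156]
 [139  79  38  41  42  41  40  40  81 118 115 114 112 109 111 106  68  40
   42  41  47  82 129]
 [122  60  36  42  42  41  40  41  84 120 115 114 110 109 110 112  70  36
   43  42  41  53  83]
 [ 95  35  41  42  43  43  42  48  88 120 115 113 110 110 110 109  67  34
   43  42  42  43  62]
 [ 73  33  44  44  44  43  43  50  77 109 117 113 112 112 111  95  49  31
   43  42  44  43
[... 801 characters left out ...]
43  42  42  42  43  43  47  51  51  52  52  48  45  37
   29  27  51 100 117]
 [156 150  86  23  30  43  43  43  46  49  50  50  50  50  50  50  50  47
   35  31  75 116 115]
 [155 159 149  69  11  25  38  47  50  51  50  49  50  50  49  50  47  35
   40  77 108 115 115]
 [156 157 162 127  59  25  17  24  38  48  51  51  51  51  44  32  24  36
   79 112 115 113 114]
 [157 157 157 155 142 111  50  14  19  20  21  21  21  23  24  38  49  76
  110 112 112 114 114]
 [157 157 157 158 161 157 138 107  66  36  28  28  27  38  72 100 104 110
  115 112 111 112 114]]
expected px: disc top [333.82228376 146.4964737 ] grip top [334.63445443 142.81109401] box px (np.float64(322.125), np.float64(137.375))
```

The weight's grip-top centre measures about (334.4,143.8) px, against (334.6,142.8) expected, so it is within 3 mm of the circle's centre. Now the knob.

play_rows(dp=[[1.0, -0.3, 0], [2.0, -0.6, 0.2], [3.0, -0.9, 0.6], [3.46, -1.05, 0.86], [3.46, -1.05, 0.86]], rot=[[0, 0, 0], [0, 0, 0], [0, 0, 0], [0, 0, 0], [0, 0, 0]], fingers=0.5)

```text
clock: 21.67
eef_pos: [558.5, -107.0, 148.2]
tcp_rot: [-3.138, -0.0, 1.004]
contact_force: [-1.2, -1.2, -0.2]
opening: 0.5
grasp_force: 0.0
```

play_rows(dp=[[0, 0, 0.6], [0, 0, 1.0], [0, 0, 1.0], [0, 0, 1.0]], rot=[[0, 0, 0], [0, 0, 0], [0, 0, 0], [0, 0, 0]])

```text
clock: 22.0
eef_pos: [558.3, -111.8, 110.0]
tcp_rot: [-3.14, 0.001, 1.001]
contact_force: [0.1, -0.2, 0.3]
opening: 0.5
grasp_force: 0.0
```

Run:
```python
from h import *
for i in range(4): grab('top')
s=telemetry.sense();print(s['eef_pos'],s['tcp_rot'])
plan((559,-110.5,50,1.0))
import pickle
f,g=pickle.load(open('t5.pkl','rb'))
# side-view needle: where it should project, for y=162..164, tip z=58
for yy in(161,163,165): print(yy,proj(g,[510,yy,58]).round(1),proj(g,[510,yy,90]).round(1),proj(f,[510,yy,104]).round(1))
print('mark@0',proj(g,[507,53,44]),'post top',proj(g,[508.7,237,127]))
c=g['color'].max(2)
np.set_printoptions(linewidth=250)
u,v=proj(g,[510,163,70]).astype(int); print(u,v); print(c[v-14:v+14,u-16:u+16])
```

```text
[ 559.41461566 -112.37423618  111.62336811] [ 3.13984753e+00 -6.69569167e-04  9.99778769e-01]
dp [0.034, -0.034, 1.541] rz -0.002 rows>= 1.5
  -> [559.0, -110.5, 50.0, 1.0]
161 [279.7 228.4] [278.9 222.1] [250.2 189.6]
163 [279.2 228.7] [278.4 222.5] [249.5 189.6]
165 [278.7 229.1] [277.9 222.9] [248.7 189.6]
mark@0 [305.35178781 212.32846537] post top [258.55674447 229.62234256]
278 226
[[ 83 102 105 108 110 112 110 112 110 113 113 114 113 110 107 109 108 118 135 159 165 165 163 163 160 164 161 169 170 175 152 122]
 [102 110 112 110 112 111 112 110 111 111 112 113 111 110 107 110 109 111 117 133 151 165 167 164 163 164 165 162 164 174 180 160]
 [113 114 113 110 111 111 110 110 110 114 112 110 111 112 113 111 113 112 110 117 126 142 164 168 165 163 164 165 166 162 174 180]
 [113 112 111 112 115 112 111 110 112 113 113 108 109 111 119 126 121 108 105 106 111 122 139 166 168 162 163 166 177 169 166 173]
 [111 115 113 110 114 114 111 110 112 111 113 107 109 113 128 133 121  94  79  89  98 106 115 140 162 165 164 166 179 181 180 172]
 [110 110 111 112 111 109 112 110 111 110 109 111 111 
[... 2259 characters left out ...]
120 124 127 124 127 125 125 125 117 112 112]
 [ 47  53  79 100 110 110 110 112 113 113 112 111 108 108 111 109 108 110 111 109 108 113 122 125 125 121 125 123 119 113 110 108]
 [ 61  76  99 109 111 108 110 106 109 110 112 109 108 111 110 110 109 107 108 112 111 113 120 124 126 124 117 115 109 110 107 110]
 [ 79 103 109 110 111 110 110 109 111 107 111 109 109 109 108 108 111 110 107 109 110 110 113 117 118 115 106 109 106 106 108 108]
 [ 81 102 108 113 111 111 111 110 109 108 110 107 108 110 110 108 108 108 109 106 109 110 111 108 103  96 105 110 106 109 111 105]
 [ 73  99 109 113 112 110 112 114 111 111 110 109 110 109 110 108 108 109 110 109 111 108 105  99  89  90 102 108 109 107 103  93]]
```

play_rows(dp=[[0.02, -0.03, 0.6], [0.02, -0.03, 1.2], [0.02, -0.03, 1.54], [0.02, -0.03, 1.54], [0.02, -0.03, 1.54]], rot=[[0, 0, 0], [0, 0, 0], [0, 0, 0], [0, 0, 0], [0, 0, 0]])

```text
clock: 22.62
eef_pos: [558.1, -110.9, 49.1]
tcp_rot: [-3.141, 0.0, 1.0]
contact_force: [1.2, -0.2, -0.0]
opening: 0.497
grasp_force: 0.0
```

play_rows(dp=[[0, 0, 0], [0, 0, 0], [0, 0, 0], [0, 0, 0], [0, 0, 0]], rot=[[0, 0, 0], [0, 0, 0], [0, 0, 0], [0, 0, 0], [0, 0, 0]], fingers=0, grip_force=40)

```text
clock: 23.03
eef_pos: [560.6, -111.4, 50.6]
tcp_rot: [3.137, -0.002, 1.0]
contact_force: [3.9, -2.6, 6.0]
opening: 0.17
grasp_force: 39.3
```

Run:
```python
from h import *
s=telemetry.sense();print(s['eef_pos'],s['tcp_rot'],s['contact_force'],s['opening'])
p=s['eef_pos']
for d in(20,50,104): plan((p[0]+.015*d,p[1]+d,p[2],1.0))
```

```text
[ 560.59110225 -111.35404925   50.62029106] [ 3.1365609e+00 -1.8591900e-03  9.9990203e-01] [ 3.87204033 -2.56466427  5.98888565] 0.1703456328305775
dp [0.425, -0.264, -0.0] rz -0.001 rows>= 0.5
  -> [560.891, -91.354, 50.62, 1.0]
dp [1.062, -0.66, -0.0] rz -0.001 rows>= 1.2
  -> [561.341, -61.354, 50.62, 1.0]
dp [2.209, -1.372, -0.0] rz -0.001 rows>= 2.5
  -> [562.151, -7.354, 50.62, 1.0]
```

play_rows(dp=[[0.042, -0.026, 0], [0.127, -0.079, 0], [0.255, -0.158, 0], [0.404, -0.251, 0], [0.552, -0.343, 0]], rot=[[0, 0, 0], [0, 0, 0], [0, 0, 0], [0, 0, 0], [0, 0, 0]])

```text
clock: 23.45
eef_pos: [560.7, -85.5, 50.6]
tcp_rot: [3.137, -0.001, 1.0]
contact_force: [3.4, -4.9, 7.0]
opening: 0.176
grasp_force: 39.6
```

play_rows(dp=[[0.149, -0.092, 0], [0.297, -0.185, 0], [0.446, -0.277, 0], [0.595, -0.37, 0], [0.743, -0.462, 0]], rot=[[0, 0, 0], [0, 0, 0], [0, 0, 0], [0, 0, 0], [0, 0, 0]])

```text
clock: 23.87
eef_pos: [560.8, -50.2, 50.6]
tcp_rot: [3.138, -0.001, 1.0]
contact_force: [2.4, -4.6, 8.7]
opening: 0.173
grasp_force: 39.7
```

play_rows(dp=[[0.149, -0.092, 0], [0.297, -0.185, 0], [0.446, -0.277, 0], [0.595, -0.37, 0], [0.701, -0.436, 0]], rot=[[0, 0, 0], [0, 0, 0], [0, 0, 0], [0, 0, 0], [0, 0, 0]])

```text
clock: 24.28
eef_pos: [561.0, -16.8, 50.6]
tcp_rot: [3.138, -0.001, 1.0]
contact_force: [0.8, -5.2, 9.7]
opening: 0.166
grasp_force: 39.9
```

play_rows(dp=[[0.085, -0.053, 0], [0.149, -0.092, 0], [0.191, -0.119, 0], [0.191, -0.119, 0], [0.191, -0.119, 0]], rot=[[0, 0, 0], [0, 0, 0], [0, 0, 0], [0, 0, 0], [0, 0, 0]])

```text
clock: 24.7
eef_pos: [561.0, -7.6, 50.6]
tcp_rot: [3.139, -0.002, 1.0]
contact_force: [0.9, -0.2, 10.2]
opening: 0.175
grasp_force: 39.9
```

Run:
```python
from h import *
import pickle
np.set_printoptions(linewidth=250)
for i in range(4): grab('top')
f=grab('top');g=grab('side');pickle.dump((f,g),open('t6.pkl','wb'))
s=telemetry.sense();print(s['eef_pos'],s['contact_force'])
for yy in(153,158,163): print(yy,'mark side',[proj(g,[x,yy,44]).round(1).tolist() for x in(490,507,523)],'top',proj(f,[495,yy,44]).round(1),proj(f,[520,yy,44]).round(1))
print('needle side',[proj(g,[511,163,z]).round(1).tolist() for z in(58,80)])
c=g['color'].max(2); print('side rows 218.. cols 262..');print(c[218:242,262:300])
c=f['color'].max(2); print('top rows 180.. cols 236..');print(c[176:204,238:268])
```

```text
[561.02963895  -7.65362273  50.57518446] [ 0.84511588  1.0050462  10.28903111]
153 mark side [[286.2, 233.2], [282.6, 230.1], [279.2, 227.2]] top [256.1 197.4] [256.2 188.6]
158 mark side [[285.0, 234.1], [281.4, 231.0], [278.0, 228.1]] top [254.3 197.4] [254.5 188.6]
163 mark side [[283.9, 235.1], [280.2, 231.9], [276.8, 229.0]] top [252.5 197.4] [252.7 188.6]
needle side [[279.0, 228.6], [278.5, 224.3]]
side rows 218.. cols 262..
[[174 166 162 154 152 150 149 147 151 161 172 183 184 172 134 112  96  68  61  61  69 103 145 178 190 194 195 196 196 195 197 193 195 195 195 195 195 193]
 [175 174 173 165 155 152 150 149 148 151 143 161 154 127 106 104  92  73  64  58  56  94 137 152 174 193 195 194 195 196 196 196 196 195 193 195 196 197]
 [172 174 175 172 166 157 153 150 148 148 140 122  99  87  83  98  87  79  67  54  62 104 140 148 154 175 185 192 197 195 195 195 196 195 196 195 195 196]
 [173 173 174 174 172 166 158 150 147 140 123  96  86  85  86  86  79  62  55  67  92 115 143 147 151 150 154 178 193 195 195 195 196 195 196 196 195 195]
 [173 174 175 175 174 173 166 147 128 110  9
[... 5827 characters left out ...]
 82 109 112 111 112 111 109  80  82 109 108 108 111 109 109  99 112 111  85  92 105]
 [ 41  50  98  98  99  77  77 105  79  84 108 110 110 111 113 109  81  82 109 109 107 110 110 109  96  89 110  84  92 101]
 [ 44  52  98  98  99  78  77  81  67 111  83  86 103 103 104 101  84  77 102 100  83  88 116 114 102  87  86  83  92 100]
 [ 87  73 101  98 100  78  81  81  79  80  79  80  80  79  80  81  84  81  81  81  81  82  82  82  85  83  80  54  92 100]
 [135 136 152 100  99  78  82  81  81  82  82  81  82  81  82  88 133  86  85  85  86  86  86  91 132  86  84  54  91 100]
 [131 134 156 152 104  93  83  84  81  80  81  82  81  81  82  89 134 134 136 136 136 136 135 136 136 137 131  54  93 106]]
```

The top view puts the scribed line at u≈254.5 (y≈157.7) and the needle head at u≈249 (y≈164). The side view agrees, with about 6.5 mm still to go.

play_rows(dp=[[0.04, -0.026, 0], [0.085, -0.053, 0], [0.127, -0.079, 0], [0.127, -0.079, 0], [0.127, -0.079, 0]], rot=[[0, 0, 0], [0, 0, 0], [0, 0, 0], [0, 0, 0], [0, 0, 0]])

```text
clock: 25.42
eef_pos: [561.1, -1.9, 50.6]
tcp_rot: [3.139, -0.001, 1.0]
contact_force: [0.8, -2.0, 9.9]
opening: 0.167
grasp_force: 39.9
```

play_rows(dp=[[0, 0, 0], [0, 0, 0], [0, 0, 0], [0, 0, 0]], rot=[[0, 0, 0], [0, 0, 0], [0, 0, 0], [0, 0, 0]], fingers=0.5)

```text
clock: 25.75
eef_pos: [559.2, -1.7, 48.7]
tcp_rot: [-3.141, 0.0, 1.0]
contact_force: [0.1, -0.2, -0.8]
opening: 0.5
grasp_force: 0.0
```

play_rows(dp=[[0, 0, -0.5], [0, 0, -1.2], [0, 0, -2], [0, 0, -3], [0, 0, -3.5]], rot=[[0, 0, 0], [0, 0, 0], [0, 0, 0], [0, 0, 0], [0, 0, 0]])

```text
clock: 26.17
eef_pos: [560.8, -1.7, 192.7]
tcp_rot: [3.139, -0.002, 1.0]
contact_force: [2.1, -0.5, -0.4]
opening: 0.501
grasp_force: 0.0
```

```bash
python3 -c "
from h import *
plan((480,-300,200,1.0))"
```

```text
dp [-3.683, 1.165, -0.092] rz -0.0 rows>= 3.7
dp [-3.683, 1.165, -0.092] rz -0.0 rows>= 3.7
  -> [480.0, -300.0, 200.0, 1.0]
```

play_rows(dp=[[-1, 0.32, 0], [-2, 0.63, 0], [-3, 0.95, 0], [-3.683, 1.165, 0], [-3.683, 1.165, 0]], rot=[[0, 0, 0], [0, 0, 0], [0, 0, 0], [0, 0, 0], [0, 0, 0]])

```text
clock: 26.58
eef_pos: [517.6, -155.1, 188.7]
tcp_rot: [-3.142, 0.002, 0.997]
contact_force: [-0.2, -0.0, 0.0]
opening: 0.498
grasp_force: 0.0
```

play_rows(dp=[[-1, 0.32, 0], [-2, 0.63, 0], [-3, 0.95, 0], [-3.683, 1.165, 0], [-3.683, 1.165, 0]], rot=[[0, 0, 0], [0, 0, 0], [0, 0, 0], [0, 0, 0], [0, 0, 0]])

```text
clock: 27.0
eef_pos: [477.6, -304.2, 188.7]
tcp_rot: [3.141, 0.001, 0.997]
contact_force: [0.3, -0.8, 0.1]
opening: 0.5
grasp_force: 0.0
```

Run:
```python
from h import *
import pickle
np.set_printoptions(linewidth=250)
fs=[grab('top')['color'].astype(float) for i in range(4)];f=grab('top');gs=[grab('side')['color'].astype(float) for i in range(6)];g=grab('side');pickle.dump((f,g),open('t7.pkl','wb'))
c=np.mean(gs,0).max(2).astype(int); print('side r220 c266');print(c[220:240,266:294])
c=np.mean(fs,0).max(2).astype(int); print('top r186 c240');print(c[186:202,242:264])
# weight & stock & bar positions in tray after slide
S=4
def up(x,y,w,h): return cv2.resize(f['color'][y:y+h,x:x+w],None,fx=S,fy=S,interpolation=cv2.INTER_CUBIC)
x,y=262,132; u=up(x,y,70,90).astype(int); px=lambda p:(x+(p[0]+.5)/S-.5,y+(p[1]+.5)/S-.5)
hsv=cv2.cvtColor(u.astype(np.uint8),cv2.COLOR_RGB2HSV)
m=((hsv[...,1]>110)&(u[...,0]<110)&(np.arange(u.shape[0])[:,None]>200)).astype(np.uint8)
k=max(cv2.findContours(m,0,1)[0],key=cv2.contourArea);rc=cv2.minAreaRect(k);print('stock',ray(f,*px(rc[0]),52).round(1),rc)
m=(u.max(2)<60).astype(np.uint8);n,l,st,ce=cv2.connectedComponentsWithStats(m)
for i in range(1,n):
    if st[i,4]>400: print(st[i].tolist(),ray(f,*px(st[i,:2]+st[i,2:4]/2),56).round(1))
```

```text
side r220 c266
[[145 144 143 144 145 154 154 127  93  77  74  86  74  66  56  43  52  91 154 176 181 182 182 181 182 183 182 181]
 [150 146 144 143 140 135 119  90  75  71  73  71  64  51  45  49  77  95 124 159 177 180 181 179 181 183 183 182]
 [159 152 145 136 119 101  83  74  71  71  68  62  48  39  49  76 105 114 117 128 159 169 178 180 181 181 182 182]
 [167 159 143 114  90  77  71  72  71  67  59  45  39  45  73  95 107 114 118 118 124 132 162 176 181 181 180 182]
 [163 155 125  90  75  72  72  70  65  54  44  45  57  65  90 104 104 105 112 115 118 118 128 159 177 181 181 182]
 [139 113  88  73  73  70  69  62  47  42  47  71  79  78 101 108 110 102 103 111 115 118 119 133 171 182 182 180]
 [ 96  78  72  71  72  68  58  47  43  48  70  97  90  88 119 118 128 129 113 106 111 119 123 140 173 182 182 180]
 [ 74  71  71  70  65  52  46  62  66  79  96 106 108 114 150 144 157 157 144 119 112 128 141 168 179 181 180 170]
 [ 71  71  69  64  50  46  74 113 114 119 114 126 141 150 163 165 167 167 159 128 114 138 161 174 178 173 167 142]
 [ 65  66  59  47  53  85 124 155 154 158 143 148 
[... 2308 characters left out ...]
  81  80  60]
 [ 71  76  60  86  78  81  80  80  80  78  57  59  79  78  78  80  79  78  70  81  79  59]
 [ 74  77  60  87  78  81  79  80  81  77  41  58  79  78  78  81  79  79  70  81  80  59]
 [ 68  71  56  81  73  75  74  74  74  73  56  73  74  73  73  75  75  84  75  81  79  58]
 [ 58  58  58  57  58  57  57  57  58  58  58  59  61  59  58  59  59  60  59  60  60  38]]
stock [471.4  38.4  52. ] ((140.0, 295.5), (27.0, 112.0), 90.0)
[89, 22, 91, 94, 5607] [631.7  42.9  56. ]
[237, 33, 43, 245, 5520] [570.  -44.7  56. ]
[8, 59, 5, 108, 416] [600. 130.  56.]
[185, 157, 23, 30, 539] [558.2  -1.1  56. ]
[90, 289, 113, 23, 535] [467.6  33.7  56. ]
[238, 300, 42, 34, 533] [456.1 -44.7  56. ]
```

The top view puts the line at y≈163.2 and the needle at about 163.7–164.3. The side view agrees to about 1.5 mm, and the square and weight moved with the tray. Handing in.

```bash
python3 -c "
from h import *
print(telemetry.sense()['qvel'].round(3)); print(r.sign_off())"
```

```text
[-0.006  0.002  0.     0.     0.001  0.   ]
the job is handed in; nothing more can be done
None
```

The job is handed in (no verdict was returned): bar seated in the clamp, square on its L, weight about 3 mm off the circle's centre, and the scribed line measured within about 1.5 mm of the needle.

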